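# Seat the dish in the push-latch reader

### The arm

A 7-joint arm with a two-finger parallel gripper is mounted at the origin on a cart in front of the work surface, level with it; the furniture and walls round the work are solid. World frame = base frame: x ahead of the robot, y to its left, z up, the work surface at z = 0. Lengths are in mm, angles in degrees, forces in N, time in s.
With the tool pointing down it reaches from about 400 to 900 mm from the base axis. Payload 5.6 kg.
Tool frame: the origin (TCP) lies at the very end of the fingers, on their centre line; the grasp point (between the pads) lies 19 mm behind it; z points along the fingers, y is the line along which they close (so a half turn about z gives the same grasp; the last joint's range is limited). The gripper opens to 92 mm and grips with 3 to 60 N. Pads are 20 mm wide; open, the fingers measure 128 mm over their backs; the gripper's body (75 mm by 189 mm) begins 69 mm behind the grasp point.
Start: joints at [-66.463, 26.786, -0.665, 91.828, 0.344, 61.387, -3.226], TCP at [284.99, 584.2, 214.592] pointing down, gripper open.
Joint ranges: [-144.91, 144.91], [-17.63, 115.5], [-89.93, 88.59], [15.96, 139.68], [-74.01, 254.01], [8.47, 105.57], [-167.45, 167.45]. Speed limits (degrees/s): [147.25, 147.25, 180, 180, 180, 180, 180].

### API

Orientations are given as a 3x3 rotation matrix whose columns are the frame's x, y, z axes.
In Python, from station import observe, imaging, robot gives the robot as it stands. The module is installed in compiled form; this text tells all that it offers.
- The arm moves only by the tool drive_tool, never from a script. Its argument "series" is a list that holds one entry, the list of rows, each a list of 7 numbers: the opening, from 0 (shut) to 1 (fully open), then the shift along the tool's x, y, z normalised to -1 to 1, where 1 is 50 cm, then the turn, a rotation vector about the tool's x, y, z normalised to -1 to 1, where 1 is 120 degrees. In form: [[[jaw, tx, ty, tz, wx, wy, wz], ...]]. A call has 1 to 12 rows; each row is the pose to reach, as a shift and turn from the pose commanded when the call began, along the tool's axes at that moment; what a row does not reach only later rows make up. A row lasts 1/10 s, in which the tool goes at most 50 mm and 8.59 degrees, less where a joint would pass 70% of its speed; a pose out of reach is approached as far as the arm can. A call with a number of a shift or a turn outside -1 to 1 is refused whole. A call with a gripper value outside its range is refused whole. The fingers move at their own pace and stop on an object; "squeeze" is the grip in N (left out, the last holds). Time passes only in rows, so rows that repeat a pose let the fingers close. It gives the time, the measured TCP pose, the force, the opening and the grip force at its end, in the units of the state.
- observe(): the state, without advancing time (a new reading comes with each control period).
- imaging.snapshot(name): name is "scene" or "top" or "wrist"; returns a dict with "frame" (420x560x3 uint8, blue, green, red), "depth" (420x560 float32, mm along the optical axis (not along the pixel's ray), 0 where there is no reading), "fx", "fy", "cx", "cy" (pixels), "R" (3x3) and "t" (3): a world point X has camera coordinates R X + t; the wrist camera has in their place "mount" (4x4, takes a point from camera to tool coordinates, whose origin is the TCP and whose axes are the flange's). Camera axes: x right, y down, z forward; pixel columns grow to the right and rows downward; lengths in mm; the calibration is good to about 2 mm. A picture is of the moment at which its call begins: read the wrist's pose just before it.
- robot.finish_job(): hands the job in; it is judged then, once.
The state is a dict: "t": time; "q": joint angles; "joint_vel": joint speeds; "joint_torque": joint torques, N m; "position": TCP position; "orientation": TCP orientation; "contact_force": force on the tool from outside, world axes, zero at the start; "torque": the same for the moment, N m; "gripper_width": finger opening in mm; "gripper_force": force on a finger pad.
Only numpy, scipy, OpenCV 4.12 (cv2) and the standard library are available. Lean on these libraries where they do the work, as an engineer would, in place of code of your own. Each camera call takes 0.05 s, during which the arm holds its last target. There are 200 camera calls.

### The job

Press the reader's flap near its free edge so that it pops open, then push the petri dish along its track with the fingertips until it is fully home against the end wall on the left (seen from the robot), and press the flap down again until it latches flush. Only press and push, lift nothing: the dish stays flat on the bay floor, and the things standing round the reader stay where they are.

Things in the scene. Friction and masses are not known exactly. Their poses are not given: they have to be found in the camera images.
- reader: low white bench instrument, fixed, 186 x 200 mm in plan (x -81 to 105, y -100 to 100), rim 66 mm high, a hump 89 mm high along its rear (x 73 to 105). Origin on the bench under the bay's middle in y; x points away from the robot (turned by its yaw), y to the robot's left, z up. Bay under the flap: x -67 to 61, y -82 to 82, floor 32 mm above the bench (34 mm deep).
- flap (a joint): flap angle (rad): 0 latched, flush with the rim; 1.5 open, upright; negative pushed in, hard stop -0.075. Spring push-push latch: from latched, push in past -0.055 and let go: it swings open by itself in 1.5 s. From open, push it down past -0.06 and let go: it returns to 0 and stays. A shallow press changes nothing. Needs 3 to 5 N near the free edge; stopping at 8 N is right.
- flap_press (a point): centre of a low raised mark on the outer face of the grey flap, 100 mm from the hinge axis, 20 mm from the free edge; moves with the flap. x points from free edge to hinge, z out of the outer face. The flap is 160 mm wide (y), 120 mm from hinge to free edge, 5 mm thick. Its catch, a thin pin 18 mm off the inner face, sits at the right (reader y -66), reaching 12 mm past the free edge.
- flap_hinge (a point): middle of the flap's hinge axis, 55 mm behind the reader's origin in x, 63 mm above the bench (3 mm below the flap's outer face); the axis runs along the reader's y.
- dish: round lidded petri dish, 61 mm across, 16 mm high, 35 to 70 g, loose on the bay floor in its track, hidden while the flap is shut; origin at the centre of its underside.
- dish_home (a point): fixed point on the bay floor where the dish's origin is when fully home against the end wall (reader frame x -34, y +51.5 mm). Axes as the reader's. The dish's track along y is the front of the bay (reader x -67 to -1), bounded to the rear by a rail 8 mm high; its left end wall is at y +82.
- beaker: bystander: clear beaker, 52 mm across, 70 mm high, left of the reader; origin at the centre of its underside.
- dropper: bystander: small white dropper bottle, 30 mm across, 63 mm high, left of the reader; origin at the centre of its underside.
- timer: bystander: flat white lab timer, 60 x 68 x 19 mm, right of the reader; origin at the centre of its underside.
- swab_box: bystander: white carton of swabs, 54 x 67 x 60 mm, right of the reader; origin at the centre of its underside.

How it is judged (in metres and radians):
On the way, in this order (a step that is already met when the one before it is completed fails the run):
1. the flap has popped open, with the dish not yet home (value of joint flap above 1.3 rad and horizontal distance between dish and dish_home above 0.015 m), for 0.2 s.
2. the dish is pushed home while the flap is open (value of joint flap above 0.7 rad and y of dish in the frame of reader above 0.0465 m), for 0.2 s.
3. the flap is pressed in below flush (value of joint flap below -0.03 rad), for 0.05 s.
At the end, for the whole second after the job is handed in: The flap is latched flush (joint within 0.03 rad of 0) and stays so untouched; the dish lies flat on the bay floor, at rest, within 5 mm of the end wall (value of joint flap between -0.03 and 0.03 rad and y of dish in the frame of reader above 0.0465 m and horizontal distance between dish and dish_home below 0.009 m and angle between dish's own z axis and vertical below 0.1 rad and linear speed of dish below 0.01 m/s).
It fails at once if the dish is lifted or tipped (z of dish in the frame of reader above 0.042 m or angle between dish's own z axis and vertical above 0.35 rad).
It fails at once if a bystander is moved by more than 30 mm (distance of any of beaker, dropper, timer, swab_box from where it was at the start of the episode above 0.03 m).
It also fails if it takes over 56 s, if anything falls off the work surface, if the arm or the gripper's body presses on something with over 40 N, if the wrist force passes 120 N, or if a joint passes its speed limit or range.

## Working session

There is one attempt and no reset: what is moved stays moved. The work goes in short steps, Python scripts to look and compute and a tool call to move; the robot and the scene stay as the last step left them, time stands still between calls to the robot, and variables do not carry over. Pictures are saved under pics/ and viewed, at most 10 in all, crops included, and the job is handed in when it is done.

Besides the shell and the picture viewer there is one more tool, called as a command line: name --argument value ..., lists and objects as JSON in quotes. drive_tool: Moves the arm, as the interface text tells. Scaled input: -1 to 1 covers 50 cm each way for a shift and 120 degrees each way for a turn. Its arguments: {"type":"object","properties":{"series":{"type":"array"},"squeeze":{"type":"number"}},"required":["series"]}

```bash
mkdir -p pics; python3 - <<'E'
from station import observe, imaging
import cv2,numpy as np
s=observe(); print({k:np.round(v,2).tolist() for k,v in s.items()})
for n in("scene","top"):
    d=imaging.snapshot(n); cv2.imwrite(f"pics/{n}0.png",d["frame"]); np.savez(f"{n}0.npz",**d)
    print(n,d["fx"],d["cx"],d["cy"],np.round(d["R"],3).tolist(),np.round(d["t"],1).tolist(),(d["depth"]>0).mean())
E
```

```text
{'t': 0.0, 'q': [-66.46, 26.84, -0.67, 91.88, 0.34, 61.39, -3.23], 'joint_vel': [-0.07, 0.01, 0.02, 0.1, 0.05, -0.03, 0.07], 'joint_torque': [-0.0, -52.05, -0.01, -24.38, -0.06, 0.02, 0.0], 'position': [284.73, 583.67, 213.64], 'orientation': [[-0.9, 0.44, -0.0], [0.44, 0.9, -0.0], [-0.0, -0.0, -1.0]], 'contact_force': [-0.03, 0.06, 0.69], 'torque': [0.03, 0.01, -0.07], 'gripper_force': 0.0, 'gripper_width': 92.02}
scene 412.045376322 276.80621105739544 205.97365161182077 [[0.619, -0.785, 0.003], [-0.464, -0.369, -0.806], [0.634, 0.498, -0.592]] [-380.9, 348.6, 542.6] 0.9935799319727892
top 422.09794649923 279.13721590633537 206.7545180907208 [[-0.019, -0.999, 0.034], [-0.99, 0.014, -0.14], [0.14, -0.036, -0.99]] [-26.0, 605.8, 915.8] 0.9961011904761905
```

View pics/scene0.png

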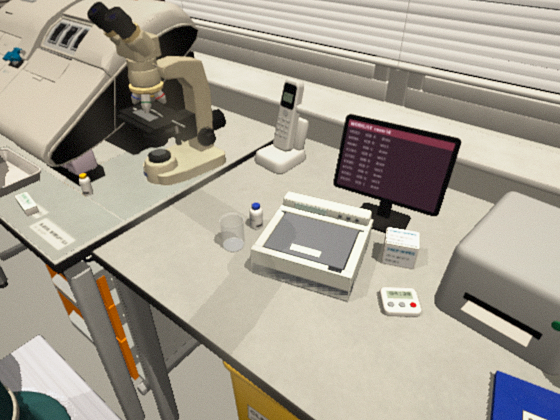

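View pics/top0.png

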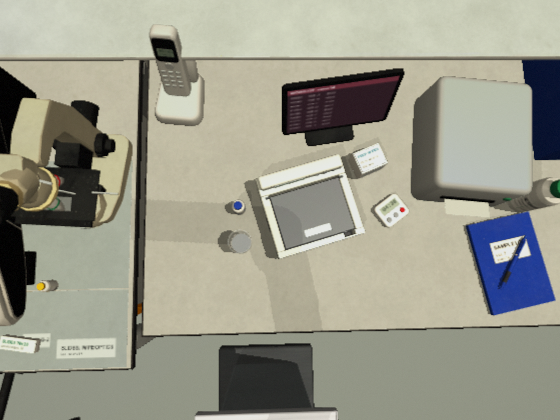

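The scene view shows the white reader near (312,240) with its grey flap and white mark. The top view has the flap centred at about (313,213) and the mark at (318,230). The hump is at the upper edge, the beaker at (238,242), the dropper at (238,207), the timer at (391,210) and the swab box at (369,159).

```bash
cat > h.py <<'E'
import numpy as np,cv2
def ray(d,u,v,z):
    p=np.array([(u-d["cx"])/d["fx"],(v-d["cy"])/d["fy"],1.]); R=d["R"];o=-R.T@d["t"];r=R.T@p
    return o+r*(z-o[2])/r[2]
def cloud(d):
    v,u=np.mgrid[:420,:560]; Z=d["depth"].astype(float)
    P=np.stack([(u-d["cx"])/d["fx"]*Z,(v-d["cy"])/d["fy"]*Z,Z],-1)
    return (P-d["t"])@d["R"]
E
python3 - <<'E'
from h import *
def rect(m,d,z):
    c=max(cv2.findContours(m.astype(np.uint8),0,2)[0],key=cv2.contourArea)
    P=np.array([ray(d,*p[0],z)[:2] for p in c],np.float32); r=cv2.minAreaRect(P)
    return np.round(r[0],1),np.round(r[1],1),round(r[2],2),np.round(cv2.boxPoints(r)).tolist(),np.round(P.mean(0),1)
for n in("top","scene"):
    d=dict(np.load(n+"0.npz")); C=cloud(d); f=d["frame"].astype(int); g=f.mean(2); X=C[...,2]
    c0=ray(d,*((313,213) if n=="top" else (310,238)),66); near=np.hypot(C[...,0]-c0[0],C[...,1]-c0[1])<150
    print(n,c0, "flap z",X[213,313] if n=="top" else X[238,310])
    m=near&(abs(X-66)<10)&(g<140); m=cv2.morphologyEx(m.astype(np.uint8),cv2.MORPH_CLOSE,np.ones((3,3)))
    print("flap",rect(m,d,66))
    w=cv2.drawContours(np.zeros((420,560),np.uint8),[max(cv2.findContours(m,0,2)[0],key=cv2.contourArea)],-1,1,-1)
    w=cv2.erode(w,np.ones((5,5)))
    print("mark",rect((w>0)&(g>150),d,66.5))
    m=near&(X>45)&(X<100)
    P=C[m&(X>54)&(X<74)][:,:2].astype(np.float32); r=cv2.minAreaRect(P);print("rim",r)
    P=C[near&(X>82)&(X<98)][:,:2].astype(np.float32); r=cv2.minAreaRect(P);print("hump",r,len(P))
E
```

```text
top [ 587.00419112 -109.83756855   66.        ] flap z 64.94769779516287
flap (array([ 585.8, -108.3]), array([137.2, 179. ]), 15.42, [[496.0, -40.0], [543.0, -213.0], [676.0, -176.0], [628.0, -4.0]], array([ 578.5, -118.6], dtype=float32))Traceback (most recent call last):
  File "<stdin>", line 14, in <module>
  File "<stdin>", line 3, in rect
ValueError: max() iterable argument is empty
```

```bash
python3 - <<'E'
from h import *
d=dict(np.load("top0.npz")); f=d["frame"]
cv2.imwrite("pics/crop.png",cv2.resize(f[145:270,245:420],None,fx=4,fy=4,interpolation=2))
g=f.mean(2).astype(int); print(g[213,255:375:3]); print(g[160:270:3,313]); print(g[230,300:335])
E
```

```text
[ 88  86  82  79 224 224 187 127 124 125 126 126 126 133 138 138 137 138
 136 138 138 138 139 140 139 139 140 140 141 139 140 142 195 231 231 163
 167 184 183 143]
[153 228 230 231 229 104 229 194  64 136 135 136 137 136 137 135 138 138
 138 140 141 139 139 230 231 169 141  82 231 231 179 179 182 183 182 183
 185]
[128 130 138 147 183 220 223 224 231 230 231 231 230 231 230 231 231 231
 231 231 231 231 232 231 231 231 228 215 188 162 169 149 136 142 141]
```

View pics/crop.png

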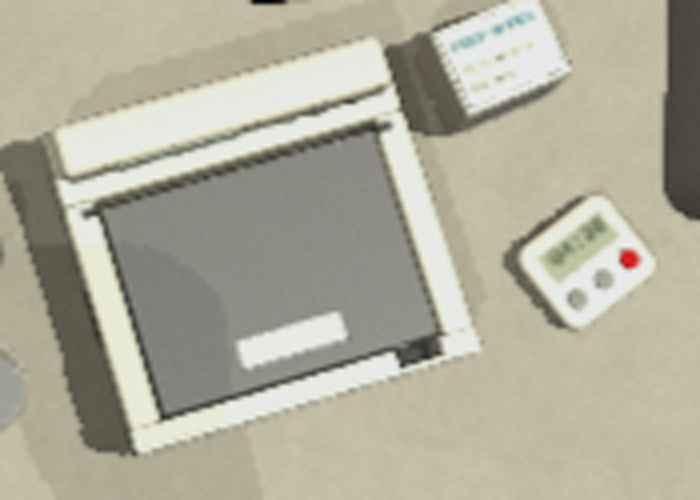

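The enlarged top crop shows the flap corners at about (100,208), (380,130), (440,335) and (162,418), the mark at (292,340), and the catch notch at (420,350), front right. I'll fit the pose from the corners and the mark.

```bash
python3 - <<'E'
from h import *
d=dict(np.load("top0.npz")); f=d["frame"]; g=f.mean(2)
R=lambda c,z: ray(d,245+(c[0]-1.5)/4,145+(c[1]-1.5)/4,z)[:2]
# reader-frame correspondences
cor=[((137,453),66,(-81,100)),((480,350),66,(-81,-100)),((162,418),66,(-65,80)),((440,335),66,(-65,-80)),((100,208),66,(55,80)),((380,130),66,(55,-80))]
ww=np.zeros((420,560),np.uint8); sub=(g>175)
n,l,st,ce=cv2.connectedComponentsWithStats(sub.astype(np.uint8)); k=l[230,318]; print(st[k],ce[k])
mk=ray(d,*ce[k],67)[:2]; print("mark",mk)
W=np.array([R(c,z) for c,z,_ in cor]+[mk]);B=np.array([b for *_,b in cor]+[(-45,0)],float)
wc,bc=W.mean(0),B.mean(0); H=(B-bc).T@(W-wc); th=np.arctan2(H[0,1]-H[1,0],H[0,0]+H[1,1])
M=np.array([[np.cos(th),-np.sin(th)],[np.sin(th),np.cos(th)]]); t=wc-M@bc
print("yaw",np.degrees(th),"origin",t); print("resid",np.round(W-(B@M.T+t),1).tolist())
for p in [(-45,0),(-34,51.5),(-34,-50),(55,0)]: print(p,M@p+t)
C=cloud(d); print("z",C[213,313,2],C[222,290,2],C[170,300])
# scene check of mark
d=dict(np.load("scene0.npz")); g=d["frame"].mean(2); n,l,st,ce=cv2.connectedComponentsWithStats((g>170).astype(np.uint8)); k=l[251,306]; print("scene mark",st[k],ray(d,*ce[k],67))
E
```

```text
[304 223  28  14 199] [317.40201005 229.47236181]
mark [ 550.14373767 -118.36339443]
yaw 15.192110337174144 origin [ 593.37635977 -106.93398851]
resid [[0.5, -0.6], [1.3, 1.4], [-1.4, 0.5], [-0.2, -0.1], [-0.4, 1.1], [0.1, -2.7], [0.2, 0.4]]
(-45, 0) [ 549.94899327 -118.72652169]
(-34, 51.5) [547.06867266 -66.14369414]
(-34, -50) [ 573.66738638 -164.09653191]
(55, 0) [646.45425216 -92.52089241]
z 64.94769779516287 64.67519680331127 [679.00271253 -81.16149342  91.38504185]
scene mark [289 243  33  15 223] [ 549.67140714 -120.83305392   67.        ]
```

```bash
cat >> h.py <<'E'
from scipy.spatial.transform import Rotation as Ro
TH=np.radians(15.2); O=np.array([593.4,-107.0,0]); RD=Ro.from_rotvec([0,0,TH]).as_matrix()
RT=RD@np.diag([-1.,1,-1])
def go(s,p,frame="reader"):
    """shift/turn (normalised, tool axes) from state s to reader-frame TCP p"""
    R0=np.array(s["orientation"]); w=RD@np.array(p,float)+O if frame=="reader" else np.array(p,float)
    return np.round(R0.T@(w-s["position"])/500,3).tolist(),np.round(np.degrees(Ro.from_matrix(R0.T@RT).as_rotvec())/120,3).tolist()
def rd(s): return np.round(RD.T@(np.array(s["position"])-O),1).tolist()
E
python3 - <<'E'
from h import *
from station import observe
s=observe(); print(go(s,[420,230,230],"w"),go(s,[-45,0,120]))
C=cloud(dict(np.load("top0.npz"))); 
P=(C.reshape(-1,3)-O)@RD
for z0,z1 in((100,150),(150,200),(200,300),(300,400)):
    m=(abs(P[:,1])<150)&(P[:,0]>95)&(P[:,0]<400)&(P[:,2]>z0)&(P[:,2]<z1); q=P[m]; print(z0,len(q),q[:,:2].min(0) if len(q) else '', q[abs(q[:,1])<100][:,0].min() if (abs(q[:,1])<100).any() else '')
C=cloud(dict(np.load("scene0.npz"))); P=(C.reshape(-1,3)-O)@RD
for z0,z1 in((100,150),(150,200),(200,300),(300,400)):
    m=(abs(P[:,1])<150)&(P[:,0]>95)&(P[:,0]<400)&(P[:,2]>z0)&(P[:,2]<z1); q=P[m]; print(z0,len(q),q[:,:2].min(0) if len(q) else '')
E
```

```text
([-0.553, -0.517, -0.032], [-0.001, -0.0, -0.343]) ([-1.093, -1.03, 0.189], [-0.001, -0.0, -0.343])
100 1015 [ 165.59979305 -149.8163833 ] 172.283440472753
150 6750 [ 177.64925019 -149.9852193 ] 183.6726500173672
200 1426 [ 191.78913935 -149.93287503] 196.62291493627717
300 0  
100 1685 [ 162.30529001 -149.878254  ]
150 2783 [ 174.81767635 -149.99736023]
200 1641 [ 188.21387571 -149.91431057]
300 289 [ 388.7290731  -149.98432455]
```

drive_tool --series '[[[0,-0.1,-0.09,-0.03,0,0,-0.07],[0,-0.2,-0.18,-0.03,0,0,-0.14],[0,-0.3,-0.28,-0.03,0,0,-0.21],[0,-0.4,-0.37,-0.03,0,0,-0.28],[0,-0.5,-0.47,-0.03,0,0,-0.343],[0,-0.6,-0.56,-0.03,0,0,-0.343],[0,-0.7,-0.65,-0.03,0,0,-0.343],[0,-0.8,-0.75,-0.03,0,0,-0.343],[0,-0.9,-0.84,0,0,0,-0.343],[0,-0.99,-0.92,0.03,0,0,-0.343],[0,-0.99,-0.92,0.06,0,0,-0.343],[0,-0.99,-0.92,0.06,0,0,-0.343]]]'

```text
t: 1.3
position: [499.3, 26.7, 200.5]
orientation: [[-0.965, -0.262, 0.001], [-0.262, 0.965, 0.0], [-0.001, 0.0, -1.0]]
contact_force: [0.7, 1.1, 0.5]
gripper_width: 0.4
gripper_force: 0.0
```

```bash
python3 - <<'E'
from h import *
from station import observe
s=observe(); print(s["t"],rd(s),s["gripper_width"],s["contact_force"],go(s,[-45,0,80]))
E
```

```text
1.3 [-55.8, 153.7, 200.5] 0.3718285394271274 [0.67826944 1.09290915 0.50897599] ([-0.022, -0.307, 0.241], [0.0, 0.0, -0.0])
```

drive_tool --series '[[[0,-0.01,-0.1,0.05,0,0,0],[0,-0.02,-0.2,0.1,0,0,0],[0,-0.022,-0.305,0.15,0,0,0],[0,-0.022,-0.305,0.2,0,0,0],[0,-0.022,-0.305,0.23,0,0,0],[0,-0.022,-0.305,0.24,0,0,0],[0,-0.022,-0.305,0.24,0,0,0]]]'

```text
t: 2.0
position: [549.1, -113.8, 80.3]
orientation: [[-0.965, -0.264, -0.001], [-0.264, 0.965, 0.001], [0.001, 0.001, -1.0]]
contact_force: [0.2, -0.7, 0.8]
gripper_width: 0.7
gripper_force: 0.0
```

```bash
python3 - <<'E'
from h import *
from station import observe
s=observe(); print(s["t"],rd(s),s["gripper_width"],s["contact_force"],go(s,[-45,0,58]))
E
```

```text
2.0 [-44.6, 5.0, 80.3] 0.6861521299267467 [ 0.22883255 -0.70083999  0.82378456] ([0.001, -0.01, 0.045], [0.001, -0.0, 0.001])
```

drive_tool --series '[[[0,0,-0.01,0.015,0,0,0],[0,0,-0.01,0.025,0,0,0],[0,0,-0.01,0.03,0,0,0],[0,0,-0.01,0.034,0,0,0],[0,0,-0.01,0.036,0,0,0],[0,0,-0.01,0.036,0,0,0]]]'

```text
t: 2.6
position: [551.0, -120.1, 62.9]
orientation: [[-0.965, -0.262, 0.001], [-0.262, 0.965, 0.0], [-0.001, 0.0, -1.0]]
contact_force: [-0.0, 1.1, 2.3]
gripper_width: 0.7
gripper_force: 1.1
```

drive_tool --series '[[[0,0,0,0.002,0,0,0],[0,0,0,0.004,0,0,0],[0,0,0,0.005,0,0,0],[0,0,0,0.006,0,0,0],[0,0,0,0.006,0,0,0]]]'

```text
t: 3.1
position: [551.0, -120.4, 59.7]
orientation: [[-0.965, -0.262, 0.001], [-0.262, 0.965, -0.0], [-0.0, -0.0, -1.0]]
contact_force: [-0.2, 1.3, 2.2]
gripper_width: 0.4
gripper_force: 1.2
```

drive_tool --series '[[[0,0,0,0.002,0,0,0],[0,0,0,0.003,0,0,0],[0,0,0,0.004,0,0,0],[0,0,0,0.004,0,0,0]]]'

```text
t: 3.5
position: [551.1, -120.5, 58.9]
orientation: [[-0.965, -0.261, 0.001], [-0.261, 0.965, 0.0], [-0.001, 0.0, -1.0]]
contact_force: [-2.3, 1.7, 13.0]
gripper_width: 0.4
gripper_force: 6.1
```

drive_tool --series '[[[0,0,0,-0.04,0,0,0],[0,0.05,0,-0.12,0,0,0],[0,0.1,0,-0.2,0,0,0],[0,0.16,0,-0.26,0,0,0],[0,0.2,0,-0.3,0,0,0],[0,0.2,0,-0.3,0,0,0],[0,0.2,0,-0.3,0,0,0],[0,0.2,0,-0.3,0,0,0],[0,0.2,0,-0.3,0,0,0],[0,0.2,0,-0.3,0,0,0],[0,0.2,0,-0.3,0,0,0],[0,0.2,0,-0.3,0,0,0]]]'

```text
t: 4.7
position: [454.3, -146.6, 207.3]
orientation: [[-0.965, -0.262, -0.001], [-0.262, 0.965, -0.0], [0.001, 0.0, -1.0]]
contact_force: [-0.6, 0.1, -1.0]
gripper_width: 0.4
gripper_force: 0.0
```

drive_tool --series '[[[0,0,0,0,0,0,0],[0,0,0,0,0,0,0],[0,0,0,0,0,0,0],[0,0,0,0,0,0,0],[0,0,0,0,0,0,0],[0,0,0,0,0,0,0]]]'

```text
t: 5.3
position: [454.2, -146.7, 207.7]
orientation: [[-0.965, -0.261, 0.0], [-0.261, 0.965, -0.0], [-0.0, -0.0, -1.0]]
contact_force: [0.5, 0.3, -0.7]
gripper_width: 0.5
gripper_force: 0.0
```

```bash
python3 - <<'E'
from station import observe, imaging
import cv2,numpy as np
o=[]
s=observe(); np.savez("s1.npz",p=s["position"],R=s["orientation"])
for n in("scene","top","wrist"):
    d=imaging.snapshot(n); np.savez(f"{n}1.npz",**d); o.append(d["frame"] if n=="wrist" else cv2.resize(d["frame"][150:310,210:420],(560,420)))
cv2.imwrite("pics/b.png",cv2.resize(np.vstack([np.hstack(o[:2]),np.hstack([o[2],o[2]*0])]),(800,600)))
E
```

```text
(no output)
```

View pics/b.png

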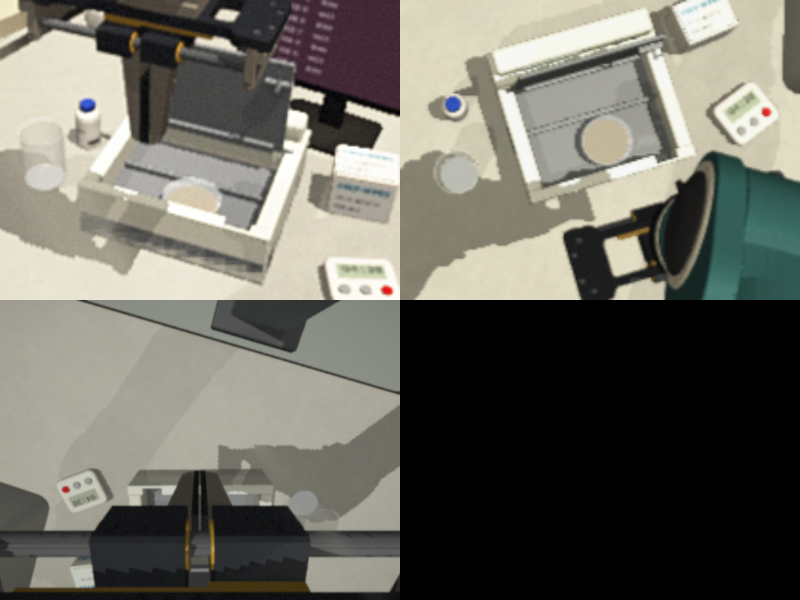

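The flap is open and upright. The tan dish lies in the front track, right of the middle, at about (318,225) in the top image. The bystanders haven't moved.

```bash
python3 - <<'E'
from h import *
from station import observe
d=dict(np.load("top1.npz")); f=d["frame"].astype(int)
m=((f[...,2]-f[...,0])>25).astype(np.uint8); m[:205]=0; m[245:]=0; m[:,:295]=0; m[:,345:]=0
n,l,st,ce=cv2.connectedComponentsWithStats(m); k=1+st[1:,4].argmax(); w=ray(d,*ce[k],46); print(st[k],ce[k],w,(w-O)@RD)
C=(cloud(d)-O)@RD; print(C[220:232:3,318])
s=observe(); print(s["t"],rd(s),go(s,[-34,-62,150]),go(s,[-34,-62,40]))
E
```

```text
[306 214  25  23 440] [317.84545455 224.85      ] [ 562.3821721  -122.36072434   46.        ] [-33.96013124  -6.69081353  46.        ]
[[-23.47634381 -10.35000143  45.34625537]
 [-30.22912287  -7.81369833  48.9313856 ]
 [-36.58799438  -6.16540412  46.66946738]
 [-43.05640482  -4.24250979  46.24423294]]
5.45 [-144.7, -1.8, 207.7] ([-0.221, -0.12, 0.115], [-0.0, 0.0, -0.0]) ([-0.221, -0.12, 0.335], [-0.0, 0.0, -0.0])
```

drive_tool --series '[[[0,-0.05,-0.03,0,0,0,0],[0,-0.13,-0.07,0.03,0,0,0],[0,-0.21,-0.11,0.07,0,0,0],[0,-0.221,-0.117,0.12,0,0,0],[0,-0.221,-0.117,0.18,0,0,0],[0,-0.221,-0.117,0.23,0,0,0],[0,-0.221,-0.117,0.25,0,0,0],[0,-0.221,-0.117,0.25,0,0,0]]]'

```text
t: 6.25
position: [575.2, -174.0, 81.3]
orientation: [[-0.965, -0.261, -0.003], [-0.261, 0.965, 0.001], [0.003, 0.001, -1.0]]
contact_force: [-0.2, -0.7, -0.2]
gripper_width: 0.1
gripper_force: 0.0
```

```bash
python3 - <<'E'
from h import *
from station import observe
s=observe(); print(s["t"],rd(s),go(s,[-34,-60,40]))
E
```

```text
6.25 [-35.1, -59.9, 81.3] ([-0.002, -0.0, 0.083], [0.001, -0.001, -0.0])
```

drive_tool --series '[[[0,-0.002,0,0.03,0,0,0],[0,-0.002,0,0.055,0,0,0],[0,-0.002,0,0.075,0,0,0],[0,-0.002,0,0.083,0,0,0],[0,-0.002,0,0.083,0,0,0]]]'

```text
t: 6.75
position: [576.7, -173.9, 40.5]
orientation: [[-0.965, -0.261, -0.001], [-0.261, 0.965, 0.0], [0.001, 0.001, -1.0]]
contact_force: [0.1, 0.8, 0.4]
gripper_width: 0.6
gripper_force: 0.0
```

```bash
python3 - <<'E'
from h import *
from station import observe
s=observe(); print(s["t"],rd(s),go(s,[-34,0,40]),s["contact_force"])
E
```

```text
6.75 [-33.7, -60.2, 40.5] ([0.001, 0.12, 0.001], [0.0, -0.001, -0.0]) [0.08241838 0.83106228 0.37068494]
```

drive_tool --series '[[[0,0,0.01,0,0,0,0],[0,0,0.02,0,0,0,0],[0,0,0.03,0,0,0,0],[0,0,0.04,0,0,0,0],[0,0,0.05,0,0,0,0],[0,0,0.06,0,0,0,0],[0,0,0.07,0,0,0,0],[0,0,0.08,0,0,0,0],[0,0,0.09,0,0,0,0],[0,0,0.1,0,0,0,0],[0,0,0.108,0,0,0,0],[0,0,0.112,0,0,0,0]]]'

```text
t: 7.95
position: [562.4, -119.3, 41.2]
orientation: [[-0.965, -0.262, -0.0], [-0.262, 0.965, 0.0], [0.0, 0.0, -1.0]]
contact_force: [0.2, 0.1, 0.6]
gripper_width: 0.2
gripper_force: 0.2
```

drive_tool --series '[[[0,0,0.004,0,0,0,0],[0,0,0.008,0,0,0,0],[0,0,0.01,0,0,0,0],[0,0,0.01,0,0,0,0]]]'

```text
t: 8.35
position: [561.1, -115.0, 41.1]
orientation: [[-0.965, -0.262, -0.0], [-0.262, 0.965, 0.0], [0.0, 0.0, -1.0]]
contact_force: [-0.5, -0.9, 0.6]
gripper_width: 0.3
gripper_force: 0.0
```

```bash
cat > dish.py <<'E'
from h import *
from station import observe,imaging
s=observe(); print(s["t"],rd(s),s["contact_force"])
for n in("top","scene"):
    d=imaging.snapshot(n); np.savez(n+"2.npz",**d); f=d["frame"].astype(int); C=(cloud(d)-O)@RD
    m=((f[...,2]-f[...,0])>22)&(C[...,0]>-75)&(C[...,0]<5)&(abs(C[...,1])<90)&(C[...,2]>36)&(C[...,2]<58)
    k,l,st,ce=cv2.connectedComponentsWithStats(m.astype(np.uint8)); i=1+st[1:,4].argmax(); print(n,st[i],np.round(((ray(d,*ce[i],46)-O)@RD),1), "y range",np.percentile(C[l==i][:,1],[1,99]))
E
python3 dish.py
```

```text
8.35 [-33.2, 0.8, 41.1] [-0.47931555 -0.85144476  0.60834564]
top [289 220  15  16 182] [-25.1  41.4  46. ] y range [25.71802734 54.84885706]
scene [273 242  26  15 229] [-34.4  40.4  46. ] y range [14.1727567  64.57458041]
```

drive_tool --series '[[[0,0,0.004,0,0,0,0],[0,0,0.008,0,0,0,0],[0,0,0.012,0,0,0,0],[0,0,0.016,0,0,0,0],[0,0,0.018,0,0,0,0],[0,0,0.02,0,0,0,0],[0,0,0.02,0,0,0,0]]]'

```text
t: 9.15
position: [559.8, -108.4, 41.9]
orientation: [[-0.966, -0.26, 0.003], [-0.26, 0.966, -0.004], [-0.002, -0.004, -1.0]]
contact_force: [1.9, -6.4, 0.0]
gripper_width: 0.5
gripper_force: 3.4
```

```bash
python3 dish.py; python3 - <<'E'
import numpy as np,cv2
o=[cv2.resize(np.load(n+"2.npz")["frame"][170:290,230:390],(400,300),interpolation=2) for n in("top","scene")]
cv2.imwrite("pics/c.png",np.hstack(o))
E
```

```text
9.15 [-32.8, 7.5, 41.9] [ 1.94822935 -6.40592397  0.03905364]
top [286 221  14  16 172] [-24.4  50.1  46. ] y range [33.60834958 62.95408823]
scene [270 241  26  15 234] [-34.1  46.6  46. ] y range [20.17544539 70.60422735]
```

View pics/c.png

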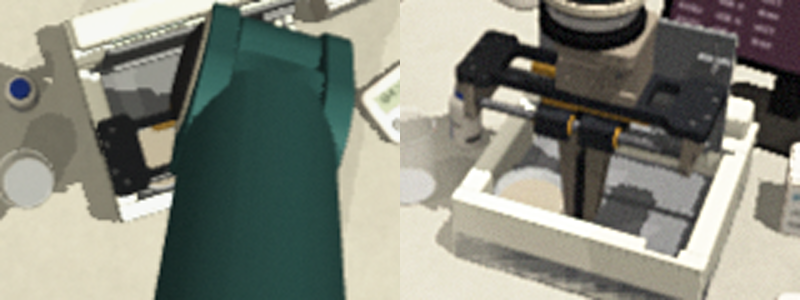

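The scene view shows the dish near the left end wall with the fingers against it. I'll push a little more to confirm it has reached the wall.

drive_tool --series '[[[0,0,0.003,0,0,0,0],[0,0,0.006,0,0,0,0],[0,0,0.01,0,0,0,0],[0,0,0.01,0,0,0,0]]]'

```text
t: 9.65
position: [560.2, -107.8, 42.7]
orientation: [[-0.966, -0.258, 0.008], [-0.258, 0.966, -0.008], [-0.005, -0.01, -1.0]]
contact_force: [3.0, -14.3, 0.8]
gripper_width: 0.4
gripper_force: 7.6
```

```bash
python3 dish.py
```

```text
9.65 [-32.3, 7.9, 42.7] [  3.00122479 -14.33216979   0.8087265 ]
top [285 220  14  17 167] [-23.8  51.8  46. ] y range [35.28509142 64.3458468 ]
scene [270 241  26  15 240] [-33.6  46.7  46. ] y range [20.3175097  70.75528588]
```

drive_tool --series '[[[0,0,-0.02,0,0,0,0],[0,0,-0.05,0,0,0,0],[0,0,-0.06,-0.08,0,0,0],[0,0,-0.06,-0.18,0,0,0],[0,0,-0.12,-0.28,0,0,0],[0,0,-0.2,-0.36,0,0,0],[0,0,-0.28,-0.39,0,0,0],[0,0,-0.3,-0.39,0,0,0],[0,0,-0.3,-0.39,0,0,0]]]'

```text
t: 10.65
position: [596.2, -248.4, 236.4]
orientation: [[-0.966, -0.257, 0.0], [-0.257, 0.966, -0.001], [-0.0, -0.001, -1.0]]
contact_force: [0.8, 0.2, -0.6]
gripper_width: 0.2
gripper_force: 0.0
```

```bash
python3 dish.py; python3 - <<'E'
from h import *
from station import observe
s=observe(); print(go(s,[95,-120,225]),go(s,[95,0,225]))
for n in("top","scene"):
    d=dict(np.load(n+"2.npz")); C=(cloud(d)-O)@RD
    m=(C[...,2]>100)&(C[...,2]<190)&(abs(C[...,1])<75)&(C[...,0]>20)&(C[...,0]<75); q=C[m]; print(n,len(q),[ (round(z),np.round(np.median(q[abs(q[:,2]-z)<8][:,0]),1)) for z in(110,130,150,170,180) if (abs(q[:,2]-z)<8).any()], q[:,2].max() if len(q) else '')
    cv2.imwrite("pics/%s2.png"%n,cv2.resize(d["frame"][150:290,230:400],None,fx=3,fy=3))
E
```

```text
10.65 [-34.4, -137.2, 236.4] [ 0.76836318  0.24316142 -0.61073153]
top [281 220  24  24 444] [-33.6  52.1  46. ] y range [27.44738835 77.51174842]
scene [270 242  26  14 233] [-34.3  46.2  46. ] y range [21.04265184 70.61288423]
([-0.257, 0.025, 0.018], [0.001, -0.001, -0.0]) ([-0.257, 0.265, 0.019], [0.001, -0.001, -0.0])
top 473 [(110, np.float64(49.8)), (130, np.float64(48.6)), (150, np.float64(47.0)), (170, np.float64(45.8)), (180, np.float64(46.8))] 185.9215250388229
scene 2519 [(110, np.float64(49.5)), (130, np.float64(48.1)), (150, np.float64(46.7)), (170, np.float64(45.3)), (180, np.float64(45.0))] 189.89045100784898
```

```bash
python3 -c "
import numpy as np;print(np.load('wrist1.npz')['mount'].round(2).tolist())"
```

```text
[[0.0, -0.97, -0.26, 72.83], [1.0, 0.0, 0.0, -0.17], [-0.0, -0.26, 0.97, -170.38], [0.0, 0.0, 0.0, 1.0]]
```

drive_tool --series '[[[0,-0.06,0,0.01,0,0,0],[0,-0.14,0.04,0.01,0,0,0],[0,-0.2,0.12,0.01,0,0,0],[0,-0.24,0.2,0.01,0,0,0],[0,-0.257,0.26,0.01,0,0,0],[0,-0.257,0.265,0.01,0,0,0],[0,-0.257,0.265,0.01,0,0,0]]]'

```text
t: 11.45
position: [684.9, -80.6, 229.7]
orientation: [[-0.964, -0.266, -0.003], [-0.266, 0.964, 0.001], [0.002, 0.002, -1.0]]
contact_force: [-1.0, -0.4, 0.4]
gripper_width: 0.5
gripper_force: 0.0
```

```bash
python3 - <<'E'
from h import *
from station import observe
s=observe(); print(s["t"],rd(s),go(s,[95,0,160]))
E
```

```text
11.45 [95.3, 1.5, 229.7] ([0.0, -0.003, 0.139], [0.001, -0.001, 0.002])
```

drive_tool --series '[[[0,0,-0.003,0.06,0,0,0],[0,0,-0.003,0.12,0,0,0],[0,0,-0.003,0.135,0,0,0],[0,0.03,-0.003,0.135,0,0,0],[0,0.06,-0.003,0.135,0,0,0],[0,0.08,-0.003,0.135,0,0,0],[0,0.09,-0.003,0.135,0,0,0],[0,0.107,-0.003,0.139,0,0,0],[0,0.123,-0.003,0.143,0,0,0],[0,0.123,-0.003,0.143,0,0,0]]]'

```text
t: 12.45
position: [626.0, -102.3, 159.9]
orientation: [[-0.966, -0.26, -0.0], [-0.26, 0.966, -0.0], [0.001, -0.0, -1.0]]
contact_force: [1.1, -0.1, 0.8]
gripper_width: 0.4
gripper_force: 0.8
```

```bash
python3 - <<'E'
from h import *
from station import observe
s=observe(); print(s["t"],rd(s),s["contact_force"])
for p in [(25.6,155),(17.6,151),(10,147),(3,141.5),(-3,136),(-9.7,129.6),(-15,123),(-20,115.6),(-24,108),(-28,100),(-31,92),(-33,83.3),(-39,75)]: print(go(s,[p[0],0,p[1]])[0])
E
```

```text
12.45 [32.7, -4.0, 159.9] [ 1.06061006 -0.14710379  0.78260829]
[0.014, 0.008, 0.01]
[0.03, 0.008, 0.018]
[0.045, 0.008, 0.026]
[0.059, 0.008, 0.037]
[0.071, 0.008, 0.048]
[0.085, 0.008, 0.061]
[0.095, 0.008, 0.074]
[0.105, 0.008, 0.089]
[0.113, 0.008, 0.104]
[0.121, 0.008, 0.12]
[0.127, 0.008, 0.136]
[0.131, 0.008, 0.153]
[0.143, 0.008, 0.17]
```

drive_tool --series '[[[0,0.014,0.002,0.01,0,0,0],[0,0.03,0.004,0.018,0,0,0],[0,0.045,0.006,0.026,0,0,0],[0,0.059,0.008,0.037,0,0,0],[0,0.071,0.008,0.048,0,0,0],[0,0.085,0.008,0.061,0,0,0],[0,0.095,0.008,0.074,0,0,0],[0,0.105,0.008,0.089,0,0,0],[0,0.113,0.008,0.104,0,0,0],[0,0.121,0.008,0.12,0,0,0],[0,0.127,0.008,0.136,0,0,0],[0,0.131,0.008,0.15,0,0,0]]]'

```text
t: 13.65
position: [562.4, -114.9, 83.9]
orientation: [[-0.965, -0.261, -0.0], [-0.261, 0.965, -0.0], [0.0, -0.0, -1.0]]
contact_force: [1.3, -1.2, 3.6]
gripper_width: 0.6
gripper_force: 1.5
```

```bash
python3 - <<'E'
from h import *
from station import observe, imaging
s=observe(); print(s["t"],rd(s),s["contact_force"],go(s,[-43,0,68]))
o=[imaging.snapshot(n)["frame"][150:300,210:410] for n in("top","scene")]
cv2.imwrite("pics/e.png",cv2.resize(np.hstack(o),(800,300)))
E
```

```text
13.65 [-32.0, 0.5, 83.9] [ 1.30987591 -1.21439257  3.58171726] ([0.022, -0.001, 0.032], [-0.0, -0.0, -0.0])
```

View pics/e.png

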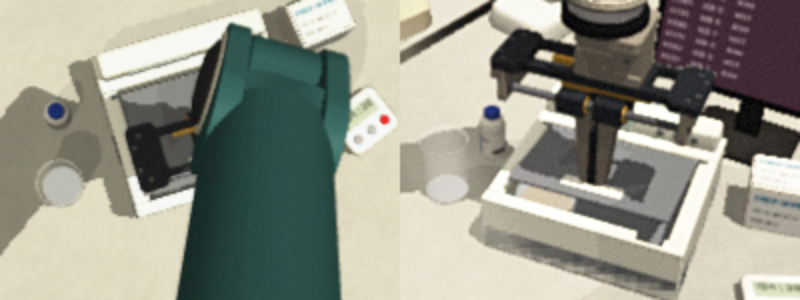

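The flap is nearly shut under the fingers, and the dish is visible beneath it on the left. I'll keep pressing to the stop.

drive_tool --series '[[[0,0.01,0,0.012,0,0,0],[0,0.02,0,0.022,0,0,0],[0,0.022,0,0.032,0,0,0],[0,0.022,0,0.038,0,0,0],[0,0.022,0,0.042,0,0,0],[0,0.022,0,0.046,0,0,0],[0,0.022,0,0.048,0,0,0],[0,0.022,0,0.048,0,0,0]]]'

```text
t: 14.55
position: [551.4, -117.4, 60.3]
orientation: [[-0.965, -0.262, -0.001], [-0.262, 0.965, 0.0], [0.001, 0.001, -1.0]]
contact_force: [-1.4, 1.3, 2.6]
gripper_width: 0.6
gripper_force: 1.1
```

drive_tool --series '[[[0,0,0,0.002,0,0,0],[0,0,0,0.004,0,0,0],[0,0,0,0.005,0,0,0],[0,0,0,0.005,0,0,0]]]'

```text
t: 14.95
position: [551.7, -117.5, 59.1]
orientation: [[-0.965, -0.261, -0.001], [-0.261, 0.965, 0.001], [0.0, 0.001, -1.0]]
contact_force: [-5.0, 0.5, 11.4]
gripper_width: 0.4
gripper_force: 5.6
```

At the hard stop. I'll release and check.

drive_tool --series '[[[0,0,0,-0.02,0,0,0],[0,0,0,-0.06,0,0,0],[0,0.05,0,-0.14,0,0,0],[0,0.12,0,-0.22,0,0,0],[0,0.2,0,-0.28,0,0,0],[0,0.22,0,-0.3,0,0,0],[0,0.22,0,-0.3,0,0,0],[0,0.22,0,-0.3,0,0,0],[0,0.22,0,-0.3,0,0,0],[0,0.22,0,-0.3,0,0,0],[0,0.22,0,-0.3,0,0,0]]]'

```text
t: 16.05
position: [446.0, -146.0, 207.2]
orientation: [[-0.965, -0.262, -0.002], [-0.262, 0.965, -0.0], [0.002, 0.0, -1.0]]
contact_force: [-0.2, 0.1, 0.3]
gripper_width: 0.2
gripper_force: 0.0
```

```bash
python3 - <<'E'
from h import *
from station import observe, imaging
o=[]
for n in("top","scene"):
    d=imaging.snapshot(n); o.append(d["frame"][150:300,210:410]); C=(cloud(d)-O)@RD
    for x in(-50,-20,10,40):
        m=(abs(C[...,0]-x)<8)&(abs(C[...,1])<65)&(C[...,2]<120); print(n,x,np.median(C[m][:,2]).round(1))
cv2.imwrite("pics/g.png",cv2.resize(np.hstack(o),(800,300)))
E
```

```text
top -50 65.8
top -20 65.5
top 10 65.2
top 40 65.3
scene -50 67.1
scene -20 66.7
scene 10 66.6
scene 40 66.5
```

View pics/g.png

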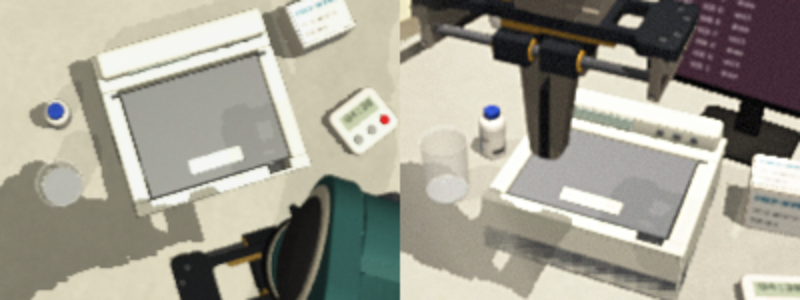

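The flap sits flush at about 66 mm across its whole length, and the bystanders are where they were. Handing in.

```bash
python3 -c "
from station import robot;print(robot.finish_job())"
```

```text
the job is handed in; nothing more can be done
None
```

I handed the job in at about 16 s: the flap popped open, the dish was pushed to the left end wall (measured at y ≈ 52 mm just before closing), and the flap was pressed shut and measured flush; the hand-in call returned no verdict.

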